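Switch on the under-shelf lamp of the framing bench

TASK

Light up the picture frame on the bench: reach under the front lip of the bench shelf from below and push the green lamp switch up until it is fully home, then let go of it. Leave the red and the blue switch beside it off.

Things in the scene. Friction and masses are not known exactly. Their poses are not given: they have to be found in the camera images.
- lamp_face (a point): mid-point of the underside of the green lamp switch, rising with it. The switch is a round bar, 26 mm in diameter, 56 mm long along this point's y, hanging under a shelf's front lip. x: level, from the shelf's front edge (robot side) to its back; z up. The lip's front face is 21 mm before this point (-x), its lower edge 45 mm above the point at rest; the lip is 26 mm tall.
- lamp_switch (a joint): travel of the green switch in m: 0 to 0.002 hanging down (off), 0.010 pushed up against its stop (on). It slides straight up, needs about 2 N, has no spring and stays where it is left. Fingers tilted 40 to 45 degrees from the vertical, pointing down and to the shelf's back, pass under the lip with room to spare and press it with their upper side near the tips.
- saw_switch (a joint): red switch (mitre saw), of the same kind and values, under the same lip; must stay off. The three switches hang side by side 120 mm apart, in any order; a 24 x 60 mm plate of the switch's colour on top of the lip and another on its front face mark each from outside.
- vacuum_switch (a joint): blue switch (dust extractor), of the same kind and values; must stay off. The wooden shelf is 500 mm wide and 180 mm deep, its top 270 mm above the bench, on steel brackets at its two ends; the space below it is open. Loose jars stand on its back half.

How it is judged:
By the outcome, as a careful person would: the job done as asked, in the order asked, and still so for the second after the job is handed in, with the robot touching nothing.
It also fails if it takes over 32 s, if anything falls off the work surface, if the arm or the gripper's body presses on something with over 40 N, if the wrist force passes 120 N, or if a joint passes its speed limit or range.

ROBOT

A 7-joint arm with a two-finger parallel gripper is mounted at the origin on the work surface. World frame = base frame: x ahead of the robot, y to its left, z up, the work surface at z = 0. Lengths are in m, angles in rad, forces in N, time in s.
With the tool pointing down it reaches from about 0.425 to 1.025 m from the base axis. Payload 9.4 kg.
Tool frame: the origin (TCP) lies on the centre line of the jaws, within the pads' length; the fingertips stand 8 mm ahead of it and the grasp point (between the pads) lies 11 mm behind it (bot.tip_reach is the distance from the TCP to the fingertips, in m); z points along the fingers, y is the line along which they close (so a half turn about z gives the same grasp; the last joint's range is limited). The gripper opens to 93 mm and grips with 3 to 60 N. Pads are 15 mm wide; open, the fingers measure 128 mm over their backs; the gripper's body (75 mm by 188 mm) begins 65 mm behind the grasp point.
Start: joints at [-1.271, 0.599, -0.003, 1.599, 0.002, 0.943, -0.08], TCP at [0.267, 0.674, 0.227] pointing down, gripper open.
Joint ranges: [-2.57, 2.57], [-0.35, 1.97], [-1.29, 1.29], [0.11, 2.56], [-1.05, 4.19], [0.11, 1.86], [-2.63, 2.63]. Speed limits (rad/s): [2.22, 2.22, 3.01, 3.01, 3.14, 3.14, 3.14].

INTERFACE

Orientations are given as [roll, pitch, yaw] about the fixed x, y, z axes, in that order (R = Rz(yaw) Ry(pitch) Rx(roll)).
In Python, from bench import bot gives the robot as it stands. The module is installed in compiled form; this text tells all that it offers.
- The arm moves only by the tool send_rows, never from a script. Its argument "series" is a list of rows, each a list of 3 entries, a list of its own where there are three numbers: the shift along the tool's x, y, z in mm, then the turn, a rotation vector about the tool's x, y, z in degrees, then the opening, from 0 (shut) to 1 (fully open). A call has 1 to 5 rows; each row is the pose to reach, as a shift and turn from the pose commanded when the call began, along the tool's axes at that moment; what a row does not reach only later rows make up. A row lasts 1/10 s, in which the tool goes at most 50 mm and 8.59 degrees, less where a joint would pass 70% of its speed; a pose out of reach is approached as far as the arm can. A call with a gripper value outside its range is refused whole. The fingers move at their own pace and stop on an object; "newtons" is the grip in N (left out, the last holds). Time passes only in rows, so rows that repeat a pose let the fingers close. It gives the time, the measured TCP pose, the force, the opening and the grip force at its end, in the units of the state.
- bot.sense(): the state, without advancing time (a new reading comes with each control period).
- bot.snapshot(name): name is "side" or "top" or "wrist"; returns a dict with "color" (420x560x3 uint8, red, green, blue), "depth" (420x560 float32, m along the optical axis (not along the pixel's ray), 0 where there is no reading), "K" (3x3 intrinsics, pixels), "D" ([k1, k2, p1, p2, k3] as OpenCV has them; the pictures are not rectified), "rvec" (rotation vector, rad) and "tvec" (3), from world to camera coordinates, as OpenCV has them; the wrist camera has in their place "tool_from_camera" (4x4, takes a point from camera to tool coordinates, whose origin is the TCP and whose axes are the flange's). Camera axes: x right, y down, z forward; pixel columns grow to the right and rows downward; lengths in m; the calibration is good to about 2 mm. A picture is of the moment at which its call begins: read the wrist's pose just before it.
- bot.job_done(): hands the job in; it is judged then, once.
The state is a dict: "clock": time; "qpos": joint angles; "dq": joint speeds; "tau": joint torques, N m; "ee_pos": TCP position; "tool_rot": TCP orientation; "force": force on the tool from outside, world axes, zero at the start; "torque": the same for the moment, N m; "opening": finger opening in m; "gripper_force": force on a finger pad.
Only numpy, scipy, OpenCV 4.12 (cv2) and the standard library are available. Lean on these libraries where they do the work, as an engineer would, in place of code of your own. Each camera call takes 0.05 s, during which the arm holds its last target. There are 200 camera calls.

## Working session

There is one attempt and no reset: what is moved stays moved. The work goes in short steps, Python scripts to look and compute and a tool call to move; the robot and the scene stay as the last step left them, time stands still between calls to the robot, and variables do not carry over. Pictures are saved under pics/ and viewed, at most 10 in all, crops included, and the job is handed in when it is done.

Besides the shell and the picture viewer there is one more tool, called after "Request:" as a command line: name --argument value ..., lists and objects as JSON in quotes. send_rows: Moves the arm, as the interface text tells. Its arguments: {"type":"object","properties":{"series":{"type":"array"},"newtons":{"type":"number"}},"required":["series"]}

```bash
mkdir -p pics
python3 - <<'E'
from bench import bot
import cv2,numpy as np,pickle
s=bot.sense();print({k:np.round(v,3).tolist() for k,v in s.items()},bot.tip_reach)
d={n:bot.snapshot(n) for n in("side","top")}
pickle.dump(d,open("a.pkl","wb"))
im=np.vstack([d[n]["color"] for n in d])
for n in d: cv2.imwrite(f"pics/{n}1.png",d[n]["color"][:,:,::-1]);print(n,d[n]["K"].round(1).tolist(),d[n]["D"],d[n]["rvec"],d[n]["tvec"])
E
```

```text
{'clock': 0.0, 'qpos': [-1.271, 0.6, -0.003, 1.6, 0.002, 0.943, -0.08], 'dq': [0.001, 0.001, -0.0, 0.0, 0.0, 0.002, -0.001], 'tau': [0.0, -76.507, 1.498, -25.235, -0.052, 0.017, 0.0], 'ee_pos': [0.267, 0.674, 0.226], 'tool_rot': [-3.14, 0.0, 2.765], 'force': [0.197, 0.196, 0.721], 'torque': [0.014, -0.015, 0.003], 'gripper_force': 0.0, 'opening': 0.093} 0.008
side [[442.7, 0.0, 285.0], [0.0, 442.7, 213.5], [0.0, 0.0, 1.0]] [-0.13334378  0.          0.          0.          0.        ] [ 2.03638221 -0.52302109  0.32797088] [-0.52676319  0.36472914  0.50417293]
top [[398.4, 0.0, 281.0], [0.0, 398.4, 210.4], [0.0, 0.0, 1.0]] [-0.05009518  0.          0.          0.          0.        ] [ 2.18893256 -2.18879791  0.09579615] [0.00547527 0.62120342 0.83153015]
```

View pics/side1.png

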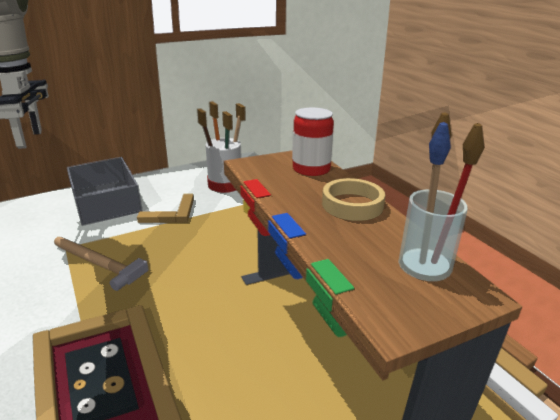

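View pics/top1.png

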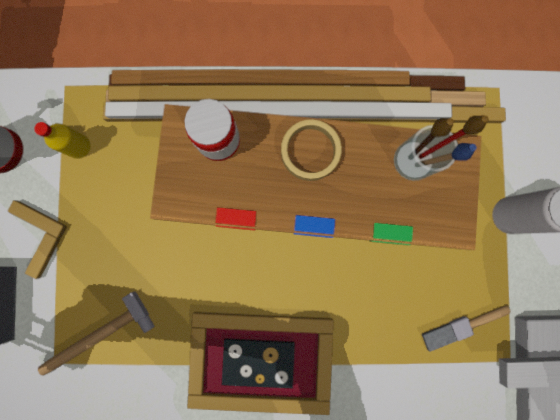

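Side view: red, blue and green plates at (257,188), (288,225), (332,276), with the green bar hanging at about (330,318). In the top view the green plate is at (393,233), to the right of the blue one, and the shelf is turned a few degrees.

```bash
cat > h.py <<'E'
import cv2,numpy as np
def ray(s,uv):
    R=cv2.Rodrigues(s["rvec"])[0]; p=cv2.undistortPoints(np.float64(uv).reshape(-1,1,2),s["K"],s["D"])[:,0]
    return -R.T@s["tvec"], np.c_[p,np.ones(len(p))]@R
def onz(s,uv,z):
    c,d=ray(s,uv); return c+d*((z-c[2])/d[:,2])[:,None]
def pts(s,m):
    v,u=np.nonzero(m&(s["depth"]>0)); c,d=ray(s,np.c_[u,v]); return c+d*s["depth"][v,u][:,None]
def mask(s,col):
    c=s["color"].astype(int);r,g,b=c[...,0],c[...,1],c[...,2]
    return {"g":(g>r+50)&(g>b+50),"b":(b>r+60)&(b>g+50),"r":(r>g+100)&(r>b+100)}[col]
E
python3 - <<'E'
from h import *
import pickle
d=pickle.load(open("a.pkl","rb"));np.set_printoptions(precision=4,suppress=True)
for n in d:
    s=d[n];print(n,"cam",ray(s,[[280,210]])[0])
    for k in "rbg":
        N,L,st,c=cv2.connectedComponentsWithStats(mask(s,k).astype(np.uint8))
        for i in range(1,N):
            if st[i,4]>120:
                P=pts(s,L==i); q=cv2.minAreaRect(onz(s,np.argwhere(L==i)[:,::-1],.271)[:,:2].astype(np.float32))
                print(k,st[i],"z.271:",onz(s,[c[i]],.271)[0][:2],"depth med",np.median(P,0),P.min(0),P.max(0),"rect",q)
# depth points of shelf in front of / under lip, side view
P=pts(d["side"],mask(d["side"],"g"));
for z in np.arange(.18,.29,.01):
    a=P[(abs(P[:,2]-z)<.005)]
    if len(a): print(round(z,3),len(a),np.percentile(a,[2,50,98],axis=0).ravel())
E
```

```text
side cam [ 0.3236 -0.4795  0.5745]
r [295 116  32  11 194] z.271: [0.8394 0.318 ] depth med [0.6873 0.0842 0.3589] [0.6769 0.0727 0.3534] [0.7156 0.1153 0.3636] rect ((0.8392345905303955, 0.3223545551300049), (0.06070144101977348, 0.07836528867483139), 39.4521484375)
r [244 179  27  18 275] z.271: [0.5917 0.0767] depth med [0.5915 0.0763 0.2714] [0.5782 0.0472 0.2678] [0.6055 0.1151 0.2728] rect ((0.5918470025062561, 0.07806135714054108), (0.06131396070122719, 0.02441657893359661), 84.51566314697266)
b [273 213  32  25 425] z.271: [ 0.5799 -0.0438] depth med [ 0.5796 -0.0448  0.2716] [ 0.5648 -0.0733  0.2683] [ 0.5964 -0.0127  0.273 ] rect ((0.5801510810852051, -0.04220198839902878), (0.06085357442498207, 0.024228684604167938), 84.54138946533203)
b [269 221  32  57 438] z.271: [ 0.5442 -0.0909] depth med [ 0.5693 -0.0485  0.2327] [ 0.5597 -0.0709  0.2006] [ 0.5848 -0.0115  0.2661] rect ((0.5462833642959595, -0.08410269021987915), (0.1271316111087799, 0.017500534653663635), 72.90213775634766)
g [312 259  42  35 693] z.271: [ 0.5682 -0.163 ] depth med [ 0.568  -0.1634  0.2714] [ 0.5537
[... 714 characters left out ...]
3] depth med [ 0.5817 -0.0415  0.2749] [ 0.5681 -0.0722  0.2706] [ 0.5952 -0.0125  0.2779] rect ((0.5813480019569397, -0.04238243028521538), (0.05941319465637207, 0.023032160475850105), 84.2707290649414)
g [373 223  40  19 581] z.271: [ 0.5699 -0.1621] depth med [ 0.5695 -0.1614  0.2749] [ 0.5558 -0.1912  0.2715] [ 0.5832 -0.1306  0.2783] rect ((0.5698603987693787, -0.16217340528964996), (0.059470824897289276, 0.02301495335996151), 84.23860931396484)
0.21 5 [ 0.561  -0.1779  0.2124  0.5636 -0.1423  0.2141  0.5646 -0.1402  0.2141]
0.26 66 [ 0.5492 -0.1879  0.2633  0.5526 -0.1602  0.2643  0.556  -0.1317  0.265 ]
0.27 709 [ 0.5536 -0.1904  0.2658  0.5677 -0.1634  0.2714  0.5807 -0.1333  0.2725]
```

```bash
cat >> h.py <<'E'
from scipy.spatial.transform import Rotation as Ro
PSI=np.radians(-5.5); T=np.radians(42)
S=np.array([[np.cos(PSI),-np.sin(PSI),0],[np.sin(PSI),np.cos(PSI),0],[0,0,1]])   # shelf -> world
F=np.array([.5695,-.1621,0])+S@[.006,0,0]+[0,0,.199]
n=S@[np.cos(T),0,np.sin(T)]; a=S@[np.sin(T),0,-np.cos(T)]
RT=Ro.from_matrix(np.c_[-n,S[:,1],a])
TC=F+S@[0,0,.013]-.0205*n+.004*a    # TCP when just touching at rest
def rel(st,p,R=None):
    R0=Ro.from_euler("xyz",st["tool_rot"]); R=R or R0
    return (R0.inv().apply(np.subtract(p,st["ee_pos"]))*1e3).round(1), np.degrees((R0.inv()*R).as_rotvec()).round(1)
E
python3 - <<'E'
from h import *
from bench import bot
s=bot.sense()
print(F,TC,RT.as_euler("xyz"),n,a)
print(rel(s,[.28,.40,.36]),rel(s,TC-.012*n-.12*a,RT), TC-.012*n-.12*a)
E
```

```text
[ 0.57547238 -0.16267507  0.199     ] [ 0.56297224 -0.16147145  0.19531024] [-3.14159265  0.73303829  3.04559954] [ 0.73972353 -0.07122728  0.66913061] [ 0.66605006 -0.06413333 -0.74314483]
(array([-113.2, -249.8, -133.8]), array([0., 0., 0.])) (array([-497.1, -692.4,  -49.6]), array([ -6. , -41.7, -15.3])) [ 0.47416956 -0.15292072  0.27645806]
```

Request:
send_rows --series '[[[-5,-10,-40],[0,0,0],0],[[-20,-50,-65],[0,0,0],0],[[-40,-90,-85],[0,0,0],0],[[-57,-130,-105],[0,0,0],0],[[-75,-165,-130],[0,0,0],0]]' --newtons 10

```text
clock: 0.6
ee_pos: [0.2754, 0.4906, 0.3566]
tool_rot: [-3.14, 0.0, 2.765]
force: [0.5, -0.2, -0.0]
opening: 0.0577
gripper_force: 0.0
```

Run:
```python
from h import *
from bench import bot
s=bot.sense();print(s["clock"],s["ee_pos"],s["qpos"])
for p in ([.36,.25,.36],[.43,.0,.36]):print(rel(s,p,RT))
```

```text
0.6 [0.27538003 0.49058727 0.35657849] [-1.16360351e+00  2.75024190e-01  4.41080675e-03  1.81210985e+00
 -1.25894448e-03  1.05637542e+00  3.53817172e-02]
(array([-167.2, -192.6,   -3. ]), array([ -6. , -41.7, -15.3]))
(array([-324.2, -399.3,   -2.6]), array([ -6. , -41.7, -15.3]))
```

Request:
send_rows --series '[[[-33,-38,0],[0,0,-3],0],[[-66,-76,0],[0,0,-6],0],[[-98,-113,0],[0,0,-9],0],[[-130,-150,0],[0,0,-12],0],[[-162,-187,0],[0,0,-15],0]]'

```text
clock: 1.1
ee_pos: [0.3578, 0.2575, 0.3566]
tool_rot: [3.142, 0.0, 3.029]
force: [1.4, 0.7, -0.4]
opening: 0.0176
gripper_force: 0.0
```

Run:
```python
from h import *
from bench import bot
s=bot.sense();print(s["clock"],s["ee_pos"],s["qpos"],s["tool_rot"])
for p in ([.43,.05,.36],[.44,-.15,.34]):print(rel(s,p,RT))
```

```text
1.1 [0.35777508 0.25749929 0.35660354] [-0.82818277  0.09849552  0.08372166  2.04541268 -0.009801    0.99796599
  0.71841905] [3.14152124e+00 4.44859686e-05 3.02876868e+00]
(array([ -95.1, -198. ,   -3.4]), array([ -0.3, -42. ,  -0.9]))
(array([-127.6, -395.7,   16.6]), array([ -0.3, -42. ,  -0.9]))
```

Request:
send_rows --series '[[[-18,-40,0],[0,-4,0],0],[[-36,-80,0],[0,-8,0],0],[[-54,-120,0],[0,-12,0],0],[[-72,-160,0],[0,-16,0],0],[[-90,-200,0],[0,-20,0],0]]'

```text
clock: 1.6
ee_pos: [0.4241, 0.0489, 0.3568]
tool_rot: [3.142, 0.352, 3.027]
force: [0.9, -1.1, 0.5]
opening: 0.0005
gripper_force: 0.0
```

Run:
```python
from h import *
from bench import bot
s=bot.sense();print(s["clock"],s["ee_pos"],s["qpos"],s["tool_rot"])
for p in ([.44,-.15,.34],TC-.012*n-.12*a):print(rel(s,p,RT))
```

```text
1.6 [0.42410116 0.04890081 0.35675445] [-0.65086533 -0.08814724  0.25110055  2.28412671  0.31702788  0.65684792
  0.8346948 ] [3.14153487 0.35198259 3.02692372]
(array([ -30.4, -195.8,   29. ]), array([ -0.6, -21.8,  -0.9]))
(array([ -40.7, -194.8,  100.5]), array([ -0.6, -21.8,  -0.9]))
```

Request:
send_rows --series '[[[-8,-40,16],[0,-4,0],0],[[-16,-80,32],[0,-9,0],0],[[-24,-120,50],[0,-13,0],0],[[-33,-158,68],[0,-18,0],0],[[-41,-195,85],[-0.6,-21.8,-0.9],0]]'

```text
clock: 2.1
ee_pos: [0.4472, -0.1065, 0.3243]
tool_rot: [-3.105, 0.625, 3.027]
force: [1.0, 0.8, 0.9]
opening: 0.0006
gripper_force: 0.0
```

Run:
```python
from h import *
from bench import bot
import pickle
s=bot.sense();print(s["clock"],s["ee_pos"],s["qpos"],s["tool_rot"])
for p in (TC-.012*n-.12*a,TC-.012*n,TC):print(rel(s,p,RT))
d={k:bot.snapshot(k) for k in("side","wrist")};pickle.dump(d,open("b.pkl","wb"))
cv2.imwrite("pics/s2.png",cv2.hconcat([cv2.resize(d[k]["color"],(400,300))[:,:,::-1] for k in d]));print(d["wrist"]["tool_from_camera"])
```

```text
2.1 [ 0.44716506 -0.10650596  0.3242933 ] [-0.7346588  -0.11658973  0.73533178  2.50821156  1.05937751  0.1931692
  0.47010466] [-3.10506315  0.62506096  3.02738467]
(array([  1.9, -40.9,  59.1]), array([-2.7, -6.2, -0.7]))
(array([-11. , -35.1, 178.3]), array([-2.7, -6.2, -0.7]))
(array([-22.9, -35. , 177. ]), array([-2.7, -6.2, -0.7]))
[[-2.51715631e-04 -9.67235091e-01 -2.53882286e-01  6.99913718e-02]
 [ 9.99999838e-01 -1.13803298e-04 -5.57900469e-04  1.87758367e-04]
 [ 5.10728270e-04 -2.53882385e-01  9.67234963e-01 -1.58682306e-01]
 [ 0.00000000e+00  0.00000000e+00  0.00000000e+00  1.00000000e+00]]
```

View pics/s2.png

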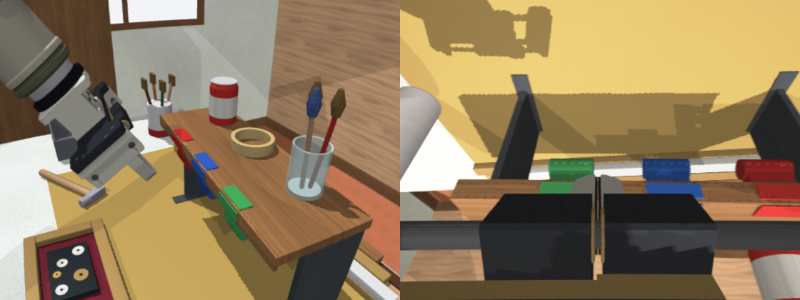

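Side half: the hand is tilted in front of the lip, clear of the shelf. Wrist half: the green bar is at (572,168), with blue (665,170) and red (763,170) to its right, and the shut fingers at x≈598.

Request:
send_rows --series '[[[1,-14,20],[-1,-2,0],0],[[2,-28,40],[-2,-4,0],0],[[2,-41,59],[-2.7,-6.2,-0.7],0],[[2,-41,59],[-2.7,-6.2,-0.7],0]]'

```text
clock: 2.6
ee_pos: [0.4624, -0.1341, 0.3253]
tool_rot: [-3.11, 0.717, 3.053]
force: [-1.4, -1.4, 2.1]
opening: 0.0003
gripper_force: 0.0
```

Run:
```python
from h import *
from bench import bot
import pickle
s=bot.sense();print(s["clock"],s["ee_pos"],s["qpos"],s["tool_rot"])
for p in (TC-.012*n-.12*a,TC-.012*n-.04*a,TC-.012*n,TC):print(rel(s,p,RT))
w=bot.snapshot("wrist");M=w["tool_from_camera"];R=Ro.from_euler("xyz",s["tool_rot"]).as_matrix()
m=mask(w,"g");v,u=np.nonzero(m&(w["depth"]>0));q=cv2.undistortPoints(np.c_[u,v].astype(float)[:,None],w["K"],w["D"])[:,0]
P=np.c_[q,np.ones(len(q))]*w["depth"][v,u][:,None]
P=(P@M[:3,:3].T+M[:3,3])@R.T+s["ee_pos"]
L=(P-F)@S  # lamp frame
b=L[(L[:,2]<.03)&(abs(L[:,1])<.05)]
print(len(b),np.percentile(b,[1,10,50,90,99],axis=0).round(4))
f=L[L[:,2]>.042];print(len(f),np.percentile(f,[2,50,98],axis=0).round(4) if len(f) else 0)
cv2.imwrite("pics/w3.png",w["color"][:,:,::-1])
```

```text
2.6 [ 0.46237429 -0.13410418  0.32534159] [-1.12283912 -0.22591539  1.14869085  2.54544645  1.75798667  0.2382545
 -0.10948285] [-3.1095716   0.71662211  3.05282159]
(array([ 22. , -16.2,  46.2]), array([-1.6, -0.9,  0.3]))
(array([ 20.7, -14.1, 126.2]), array([-1.6, -0.9,  0.3]))
(array([ 20. , -13. , 166.2]), array([-1.6, -0.9,  0.3]))
(array([  8., -13., 166.]), array([-1.6, -0.9,  0.3]))
1303 [[-0.0138 -0.0269  0.011 ]
 [-0.013  -0.0217  0.0134]
 [-0.0112  0.0003  0.0209]
 [-0.0085  0.0216  0.0274]
 [-0.0072  0.0267  0.0296]]
1651 [[-0.0241 -0.0287  0.0502]
 [-0.0227 -0.009   0.0596]
 [-0.0026  0.0273  0.075 ]]
```

View pics/w3.png

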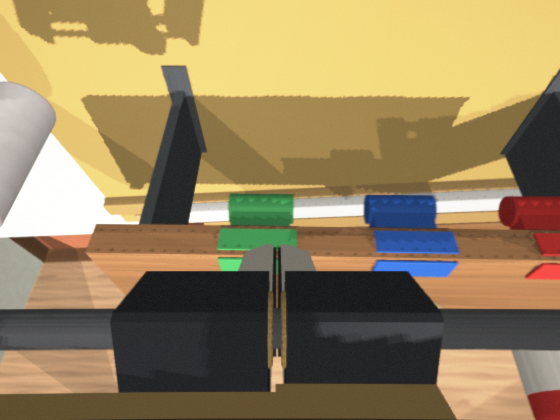

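Wrist view: the green bar is at (261,209), blue (400,211) and red (530,212), with the fingers at x≈277. The bar's depth confirms my estimate. Joint 4 is close to its limit, so I'll fit the arm's kinematics before I pick the tilt.

```bash
cat > k.py <<'E'
from h import *
from scipy.optimize import least_squares
LO=np.array([-2.57,-.35,-1.29,.11,-1.05,.11,-2.63]);HI=np.array([2.57,1.97,1.29,2.56,4.19,1.86,2.63])
D=[([-1.271,.6,-.003,1.6,.002,.943,-.08],[.267,.674,.226],[-3.14,0,2.765]),
([-1.16360351,.275024190,.00441080675,1.81210985,-.00125894448,1.05637542,.0353817172],[.27538003,.49058727,.35657849],[-3.14,0,2.765]),
([-.82818277,.09849552,.08372166,2.04541268,-.009801,.99796599,.71841905],[.35777508,.25749929,.35660354],[3.1415,0,3.0288]),
([-.65086533,-.08814724,.25110055,2.28412671,.31702788,.65684792,.8346948],[.42410116,.04890081,.35675445],[3.1415,.35198,3.0269]),
([-.7346588,-.11658973,.73533178,2.50821156,1.05937751,.1931692,.47010466],[.44716506,-.10650596,.3242933],[-3.10506,.62506,3.02738]),
([-1.12283912,-.22591539,1.14869085,2.54544645,1.75798667,.2382545,-.10948285],[.46237429,-.13410418,.32534159],[-3.10957,.71662,3.05282])]
def fk(q,g,L,off):
    # g: signs of q1,q3,q5,q7 ; L: h,L1,L2,L3 ; off: base and tool yaw offsets
    R=Ro.from_euler("z",g[0]*q[0]+off[0]);p=np.array([0,0,L[0]])
    R=R*Ro.from_euler("YZ",[q[1],g[1]*q[2]]);p=p+R.apply([0,0,L[1]])
    R=R*Ro.from_euler("YZ",[q[3],g[2]*q[4]]);p=p+R.apply([0,0,L[2]])
    R=R*Ro.from_euler("YZ",[q[5],g[3]*q[6]+off[1]]);return p+R.apply([0,0,L[3]]),R
def err(x,g):
    e=[]
    for q,p,r in D:
        P,R=fk(q,g,x[:4],x[4:]);e+=[*(P-p),*(.3*(R.inv()*Ro.from_euler("xyz",r)).as_rotvec())]
    return np.array(e)
E
python3 - <<'E'
from k import *
import itertools,json
best=min((least_squares(err,[.34,.647,.445,.386,o,t],args=(g,)).cost,g,o,t) for g in itertools.product([1,-1],repeat=4) for o in(0,) for t in(0,1.57,3.14))
r=least_squares(err,[.34,.647,.445,.386,best[2],best[3]],args=(best[1],));print(best,r.x.round(4),abs(r.fun).max())
g,x=best[1],r.x;json.dump([g,x.tolist()],open("k.json","w"))
def ik(p,R,q0):
    f=lambda q:[*(fk(q,g,x[:4],x[4:])[0]-p)*10,*(R.inv()*fk(q,g,x[:4],x[4:])[1]).as_rotvec()*3,*(.01*(q-(LO+HI)/2)/(HI-LO))]
    return least_squares(f,q0,bounds=(LO+.02,HI-.02))
q0=np.clip(np.array(D[-1][0]),LO+.03,HI-.03)
for tilt in(40,42,45):
  for dy in(-10,0,10,20,30):
    t=np.radians(tilt);Y=Ro.from_euler("z",dy,degrees=True).as_matrix()@S
    nn=Y@[np.cos(t),0,np.sin(t)];aa=Y@[np.sin(t),0,-np.cos(t)];RR=Ro.from_matrix(np.c_[-nn,Y[:,1],aa])
    c=F+[0,0,.013]-.0205*nn+.004*aa
    o=[]
    for nm,p in(("far",c-.012*nn-.08*aa),("in",c-.012*nn),("up",c+[0,0,.011])):
        s=min((ik(p,RR,z) for z in(q0,np.clip([-.6+0*q0[0],-.1,.2,2.4,.3,.3,.8],LO+.03,HI-.03),np.clip([.6,-.1,-1,2.4,-.9,.3,1.5],LO+.03,HI-.03))),key=lambda s:s.cost)
        e=np.linalg.norm(s.fun[:3])*100;o.append((nm,round(e,1),s.x.round(2).tolist()))
    print(tilt,dy,[(k[0],k[1]) for k in o],o[1][2])
E
```

```text
(np.float64(0.000713956186320815), (-1, -1, -1, -1), 0, 0) [ 0.3369  0.6336  0.4521  0.3703 -0.0923  1.4862] 0.018146020399947678
40 -10 [('far', np.float64(7.3)), ('in', np.float64(0.8)), ('up', np.float64(0.0))] [0.67, 0.49, -0.66, 2.54, 2.6, 0.59, -1.08]
40 0 [('far', np.float64(25.9)), ('in', np.float64(0.0)), ('up', np.float64(0.0))] [0.91, 0.55, -0.84, 2.53, 2.71, 0.52, -0.9]
40 10 [('far', np.float64(20.3)), ('in', np.float64(0.0)), ('up', np.float64(0.0))] [1.18, 0.69, -1.12, 2.49, 2.49, 0.46, -0.41]
40 20 [('far', np.float64(10.6)), ('in', np.float64(0.0)), ('up', np.float64(0.0))] [1.32, 0.82, -1.27, 2.42, 2.16, 0.37, 0.16]
40 30 [('far', np.float64(0.0)), ('in', np.float64(0.0)), ('up', np.float64(0.0))] [1.38, 0.86, -1.27, 2.34, 1.69, 0.25, 0.83]
42 -10 [('far', np.float64(13.5)), ('in', np.float64(5.7)), ('up', np.float64(0.0))] [0.65, 0.49, -0.64, 2.54, 2.63, 0.61, -1.11]
42 0 [('far', np.float64(30.9)), ('in', np.float64(2.6)), ('up', np.float64(0.0))] [0.88, 0.54, -0.78, 2.54, 2.83, 0.55, -1.01]
42 10 [('far', np.float64(24.7)), ('in', np.float64(0.0)), ('up', np.floa
[... 249 characters left out ...]
p.float64(0.0))] [1.39, 0.88, -1.27, 2.36, 1.84, 0.24, 0.7]
45 -10 [('far', np.float64(22.6)), ('in', np.float64(13.2)), ('up', np.float64(6.7))] [0.63, 0.5, -0.61, 2.54, 2.68, 0.64, -1.16]
45 0 [('far', np.float64(18.4)), ('in', np.float64(9.7)), ('up', np.float64(3.5))] [0.86, 0.55, -0.73, 2.54, 2.94, 0.57, -1.09]
45 10 [('far', np.float64(31.2)), ('in', np.float64(0.2)), ('up', np.float64(0.0))] [0.85, 0.54, -0.53, 2.54, 3.48, 0.56, -1.36]
45 20 [('far', np.float64(19.3)), ('in', np.float64(0.0)), ('up', np.float64(0.0))] [1.33, 0.86, -1.23, 2.47, 2.53, 0.4, -0.14]
45 30 [('far', np.float64(4.6)), ('in', np.float64(0.0)), ('up', np.float64(0.0))] [1.41, 0.92, -1.27, 2.38, 2.09, 0.23, 0.5]
```

```bash
python3 - <<'E'
s=open("k.py").read()
s=s.replace('R=R*Ro.from_euler("YZ",[q[1],g[1]*q[2]]);p=p+R.apply([0,0,L[1]])','p=p+R.apply([L[4],L[5],0]);R=R*Ro.from_euler("Y",q[1]);p=p+R.apply([0,L[6],0]);R=R*Ro.from_euler("Z",g[1]*q[2]);p=p+R.apply([L[7],0,L[1]])')
s=s.replace('p=p+R.apply([0,0,L[2]])','p=p+R.apply([L[8],L[9],L[2]])').replace('"YZ",[q[3],g[2]*q[4]]);','"Y",q[3]);p=p+R.apply([L[10],L[11],0]);R=R*Ro.from_euler("Z",g[2]*q[4]);').replace('x[:4],x[4:]','x[:12],x[12:]')
s=s.replace('return np.array(e)','return np.array(e+(list(.002*np.array(x[4:12]))))')
open("k.py","w").write(s)
E
python3 - <<'E'
from k import *
import json
np.set_printoptions(precision=4,suppress=True)
g=(-1,-1,-1,-1);r=least_squares(err,[.34,.64,.45,.37]+[0]*8+[0,1.5],args=(g,));print(r.x,r.cost);print(r.fun[:36].reshape(6,6))
x=r.x;json.dump(x.tolist(),open("k.json","w"))
E
```

```text
[ 0.2824  0.6475  0.4412  0.3314  0.001  -0.0153 -0.0153 -0.0002  0.0003
  0.0002 -0.0004 -0.0261 -0.0007  1.5702] 1.4969780074040326e-07
[[-0.0003  0.0001 -0.      0.0001  0.      0.0001]
 [ 0.0003 -0.0001  0.     -0.0001  0.     -0.0001]
 [ 0.0001 -0.      0.     -0.      0.     -0.    ]
 [-0.     -0.0001 -0.0001 -0.0001  0.     -0.    ]
 [ 0.0001  0.0001 -0.     -0.0001 -0.      0.    ]
 [-0.     -0.      0.     -0.0001 -0.      0.    ]]
```

```bash
cat >> k.py <<'E'
import json
X=np.array(json.load(open("k.json")));G=(-1,-1,-1,-1)
def ik(p,R,q0,w=.02):
    def f(q):
        P,r=fk(q,G,X[:12],X[12:]);return [*(P-p)*10,*(R.inv()*r).as_rotvec()*3,*(w*(q-q0))]
    s=least_squares(f,np.clip(q0,LO+.005,HI-.005),bounds=(LO,HI));return s.x,np.linalg.norm(s.fun[:3])*100
def frame(tilt,dy=0):
    t=np.radians(tilt);Y=Ro.from_euler("z",dy,degrees=True).as_matrix()@S
    nn=Y@[np.cos(t),0,np.sin(t)];aa=Y@[np.sin(t),0,-np.cos(t)];RR=Ro.from_matrix(np.c_[-nn,Y[:,1],aa])
    return nn,aa,RR,F+[0,0,.013]-.0205*nn+.004*aa
E
python3 - <<'E'
from k import *
np.set_printoptions(precision=2,suppress=True)
qs=np.array(D[-1][0]);p0=np.array(D[-1][1]);R0=Ro.from_euler("xyz",D[-1][2])
from scipy.spatial.transform import Slerp
for tilt in(40,42,45):
  for dy in(0,10,20):
    nn,aa,RR,c=frame(tilt,dy);q=qs.copy();print(tilt,dy)
    pp,pr=p0,R0
    for nm,p in(("far",c-.012*nn-.08*aa),("in",c-.012*nn),("up",c+[0,0,.011])):
        mx=0
        for u in np.linspace(0,1,9)[1:]:
            q,e=ik(pp+(p-pp)*u,Slerp([0,1],Ro.concatenate([pr,RR]))(u),q);mx=max(mx,e)
        print(nm,p,round(mx,1),round(e,1),q);pp,pr=p,RR
E
```

```text
40 0
far [ 0.5  -0.16  0.25] 68.3 68.3 [-1.38 -0.35  1.29  2.56  1.68  0.42 -0.05]
in [ 0.55 -0.16  0.19] 146.4 146.4 [-1.43 -0.35  1.29  2.55  1.65  0.47 -0.06]
up [ 0.56 -0.16  0.21] 145.3 137.4 [-1.43 -0.35  1.29  2.52  1.61  0.46 -0.01]
40 10
far [ 0.5  -0.17  0.25] 76.5 76.5 [-1.27 -0.35  1.29  2.53  1.58  0.28  0.28]
in [ 0.55 -0.16  0.19] 150.0 150.0 [-1.37 -0.35  1.29  2.54  1.62  0.37  0.16]
up [ 0.56 -0.16  0.21] 148.8 140.9 [-1.37 -0.35  1.29  2.51  1.57  0.37  0.21]
40 20
far [ 0.5  -0.18  0.25] 88.5 88.5 [-1.18 -0.35  1.29  2.5   1.17  0.19  0.88]
in [ 0.55 -0.17  0.19] 155.6 155.6 [-1.31 -0.35  1.29  2.52  1.49  0.28  0.46]
up [ 0.56 -0.17  0.21] 154.4 146.3 [-1.31 -0.35  1.29  2.49  1.42  0.28  0.53]
42 0
far [ 0.5  -0.16  0.25] 70.2 70.2 [-1.37 -0.35  1.29  2.56  1.72  0.42 -0.09]
in [ 0.55 -0.16  0.19] 147.8 147.8 [-1.43 -0.35  1.29  2.56  1.7   0.47 -0.12]
up [ 0.56 -0.16  0.21] 146.6 138.3 [-1.43 -0.35  1.29  2.53  1.68  0.47 -0.08]
42 10
far [ 0.5  -0.17  0.25] 78.5 78.5 [-1.26 -0.35  1.29  2.55  1.72  0.28  0.13]
in [ 0.55 -0.16  0.19] 151.4 151.4 [-1.37 -0.35  1
[... 374 characters left out ...]
.24] 74.0 74.0 [-1.36 -0.35  1.29  2.56  1.77  0.41 -0.12]
in [ 0.56 -0.16  0.19] 150.1 150.1 [-1.43 -0.35  1.29  2.56  1.75  0.47 -0.15]
up [ 0.56 -0.16  0.21] 148.8 140.0 [-1.43 -0.35  1.29  2.55  1.78  0.47 -0.18]
45 10
far [ 0.5  -0.17  0.24] 82.3 82.3 [-1.25 -0.35  1.29  2.56  1.85  0.27  0.02]
in [ 0.56 -0.16  0.19] 153.9 153.9 [-1.36 -0.35  1.29  2.56  1.79  0.37 -0.02]
up [ 0.56 -0.16  0.21] 152.6 143.7 [-1.36 -0.35  1.29  2.54  1.78  0.36  0.01]
45 20
far [ 0.5  -0.18  0.24] 94.6 94.6 [-1.16 -0.35  1.29  2.54  1.67  0.14  0.39]
in [ 0.56 -0.17  0.19] 159.7 159.7 [-1.3  -0.35  1.29  2.55  1.74  0.27  0.21]
up [ 0.56 -0.17  0.21] 158.4 149.4 [-1.3  -0.35  1.29  2.52  1.68  0.26  0.28]
```

```bash
cat > g.py <<'E'
from k import *
np.set_printoptions(precision=2,suppress=True)
rng=np.random.default_rng(0);qn=np.array(D[-1][0])
for tilt in(40,43):
    nn,aa,RR,c=frame(tilt)
    for nm,p in(("far",c-.012*nn-.06*aa),("in",c-.012*nn),("up",c+[0,0,.011])):
      for flip in(0,1):
        R=RR*Ro.from_euler("z",180*flip,degrees=True);sol=[]
        for i in range(25):
            q0=rng.uniform(LO,HI) if i else qn
            q,e=ik(p,R,q0,1e-3)
            if e<.3: sol.append((np.abs(q-qn).sum(),*q,min((q-LO).min(),(HI-q).min())))
        sol=np.array(sorted(sol));print(tilt,nm,flip,len(sol));print(sol[:3] if len(sol) else "")
E
python3 g.py
```

```text
40 far 0 16
[[ 6.32  0.86  0.36 -0.78  2.49  2.61  0.36 -0.9   0.07]
 [ 6.32  1.05  0.44 -1.07  2.48  2.28  0.45 -0.56  0.08]
 [ 6.33  0.81  0.34 -0.72  2.49  2.69  0.35 -0.97  0.07]]
40 far 1 15
[[ 5.23 -0.44  0.46  1.03  2.56  4.15  0.71  0.77  0.  ]
 [ 5.29 -0.37  0.4   0.9   2.56  4.06  0.63  0.84  0.  ]
 [ 5.44 -0.26  0.35  0.7   2.55  3.93  0.54  0.95  0.01]]
40 in 0 18
[[ 6.43  0.75  0.5  -0.72  2.46  2.61  0.49 -0.88  0.1 ]
 [ 6.45  0.6   0.46 -0.5   2.47  2.84  0.46 -1.13  0.09]
 [ 6.47  0.52  0.44 -0.39  2.48  2.96  0.46 -1.25  0.08]]
40 in 1 12
[[ 5.61 -0.4   0.66  1.04  2.53  4.09  0.9   0.76  0.03]
 [ 5.64 -0.33  0.59  0.89  2.53  4.    0.79  0.85  0.03]
 [ 5.81 -0.2   0.51  0.63  2.52  3.83  0.66  1.01  0.04]]
40 up 0 13
[[ 6.28  0.78  0.47 -0.75  2.43  2.53  0.43 -0.81  0.13]
 [ 6.28  0.82  0.48 -0.8   2.42  2.47  0.45 -0.74  0.14]
 [ 6.28  0.77  0.46 -0.73  2.43  2.55  0.43 -0.83  0.13]]
40 up 1 10
[[ 5.59 -0.29  0.49  0.76  2.49  3.97  0.64  0.87  0.07]
 [ 5.7  -0.21  0.46  0.64  2.49  3.89  0.58  0.95  0.07]
 [ 5.75 -0.18  0.45  0.58  2.49  3.84  0.56  0.99  0.07]]

[... 398 characters left out ...]
  0.01  2.53  3.33  0.6  -1.62  0.03]
 [ 6.62  0.26  0.45 -0.03  2.53  3.3   0.59 -1.59  0.03]
 [ 6.63  0.33  0.45 -0.13  2.53  3.21  0.58 -1.5   0.03]]
43 in 1 10
[[ 5.95 -0.19  0.55  0.66  2.56  3.78  0.78  1.06  0.  ]
 [ 5.95 -0.19  0.55  0.66  2.56  3.78  0.78  1.06  0.  ]
 [ 5.95 -0.19  0.55  0.66  2.56  3.78  0.78  1.06  0.  ]]
43 up 0 17
[[ 6.56  0.62  0.44 -0.53  2.47  2.87  0.49 -1.15  0.09]
 [ 6.57  0.5   0.42 -0.36  2.48  3.03  0.49 -1.32  0.08]
 [ 6.57  0.41  0.41 -0.23  2.49  3.14  0.49 -1.44  0.07]]
43 up 1 7
[[ 5.78 -0.21  0.49  0.66  2.52  3.82  0.7   1.02  0.04]
 [ 5.89 -0.47  0.79  1.28  2.54  4.19  1.12  0.65  0.  ]
 [ 5.89 -0.47  0.79  1.28  2.54  4.19  1.12  0.65  0.  ]]
```

```bash
cat > sim.py <<'E'
from k import *
import sys
np.set_printoptions(precision=2,suppress=True)
def FK(q): return fk(q,G,X[:12],X[12:])
def sim(q,targets,step=6):
    p0,R0=FK(q)
    for p,R in targets:
        rv=(R0.inv()*R).as_rotvec();m=1+int(max(np.linalg.norm(p-p0)/.02,np.degrees(np.linalg.norm(rv))/4))
        for u in np.arange(1,m+1)/m: q,e=ik(p0+u*(p-p0),R0*Ro.from_rotvec(u*rv),q)
        print(p,R.as_euler("xyz").round(2),"err",round(e,1),"q",q);p0,R0=p,R
    return q
E
python3 - <<'E'
from sim import *
q0=np.array(D[-1][0])
# check sim vs reality on earlier moves
print("check");sim(np.array(D[2][0]),[(np.array(d[1]),Ro.from_euler("xyz",d[2])) for d in D[3:]])
nn,aa,RR,c=frame(40)
goal,e=ik(c-.012*nn-.06*aa,RR,np.array([.4,.3,-.15,2.5,3.1,.35,-1.4]),1e-3);print("goal",goal,e)
print("jpath");tg=[FK(q0+(goal-q0)*u) for u in np.linspace(0,1,9)[1:]];q=sim(q0,tg)
print("via");ext=np.array([-.3,.3,.3,2.0,1.6,.25,.1])
q=sim(q0,[FK(ext),FK((ext+goal)/2),FK(goal)])
E
```

```text
check
[0.42 0.05 0.36] [3.14 0.35 3.03] err 0.0 q [-0.65 -0.09  0.25  2.28  0.32  0.66  0.84]
[ 0.45 -0.11  0.32] [-3.11  0.63  3.03] err 0.0 q [-0.32 -0.07  0.37  2.5   0.86  0.13  0.67]
[ 0.46 -0.13  0.33] [-3.11  0.72  3.05] err 0.1 q [-1.14 -0.24  1.15  2.55  1.73  0.26 -0.09]
goal [ 0.46  0.29 -0.26  2.51  3.18  0.34 -1.48] 9.771503812137829e-06
jpath
[ 0.47 -0.15  0.34] [-3.    0.77  3.1 ] err 0.0 q [-1.08 -0.24  1.05  2.54  1.78  0.35 -0.13]
[ 0.48 -0.16  0.35] [-2.91  0.79 -3.13] err 0.0 q [-1.11 -0.23  1.06  2.54  1.83  0.43 -0.18]
[ 0.49 -0.16  0.35] [-2.84  0.79 -3.08] err 0.0 q [-1.22 -0.21  1.17  2.54  1.91  0.46 -0.23]
[ 0.5  -0.17  0.34] [-2.82  0.78 -3.06] err 0.2 q [-0.86  0.03  1.03  2.54  2.61  0.27 -0.9 ]
[ 0.51 -0.17  0.32] [-2.84  0.76 -3.07] err 0.0 q [-0.56  0.11  0.77  2.54  2.95  0.29 -1.24]
[ 0.51 -0.17  0.29] [-2.9   0.74 -3.1 ] err 0.0 q [-0.32  0.18  0.55  2.54  3.19  0.32 -1.48]
[ 0.52 -0.16  0.26] [-3.    0.72  3.13] err 0.0 q [-0.1   0.24  0.37  2.54  3.39  0.36 -1.68]
[ 0.51 -0.16  0.23] [-3.14  0.7   3.05] err 0.0 q [ 0.09  0.29  0.21  2.53  3.58  0.4  -1.87]
via
[ 0.77 -0.12  0.41] [-2.63  0.8  -2.85] err 0.0 q [-0.56  0.34  0.66  2.01  1.69  0.11 -0.03]
[ 0.66 -0.19  0.31] [-2.78  0.77 -3.02] err 0.0 q [ 0.08  0.3   0.01  2.26  2.39  0.3  -0.68]
[ 0.51 -0.16  0.23] [-3.14  0.7   3.05] err 0.0 q [ 0.68  0.32 -0.54  2.5   2.89  0.34 -1.18]
```

```bash
cat > nxt.py <<'E'
from sim import *
from bench import bot
def rows(targets):
    s=bot.sense();print(round(s["clock"],2),"p",s["ee_pos"].round(3),"rot",s["tool_rot"].round(3),"F",np.round(s["force"],1),"q",s["qpos"])
    for p,R in targets: print([x.tolist() for x in rel(s,p,R)])
    return s
GOAL=np.array([.46,.29,-.26,2.51,3.18,.34,-1.48])
E
python3 - <<'E'
from nxt import *
q0=np.array(D[-1][0])
rows([FK(q0+(GOAL-q0)*u) for u in np.linspace(0,1,17)[1:8]])
E
```

```text
2.65 p [ 0.46 -0.13  0.33] rot [-3.12  0.72  3.05] F [-2.9 -5.4 -0.9] q [-1.14 -0.24  1.16  2.55  1.76  0.25 -0.11]
[[-11.4, -7.7, -5.5], [2.6, -1.6, -1.0]]
[[-20.3, -14.2, -8.9], [4.6, -2.9, -1.9]]
[[-27.7, -19.4, -10.3], [6.4, -3.9, -2.8]]
[[-33.5, -23.4, -9.5], [7.9, -4.7, -3.7]]
[[-37.5, -26.4, -6.4], [9.1, -5.1, -4.5]]
[[-39.8, -28.5, -1.2], [10.0, -5.2, -5.2]]
[[-40.3, -30.0, 6.1], [10.5, -5.1, -5.8]]
```

Request:
send_rows --series '[[[-11,-8,-6],[2.6,-1.6,-1],0],[[-20,-14,-9],[4.6,-2.9,-1.9],0],[[-28,-19,-10],[6.4,-3.9,-2.8],0],[[-34,-23,-10],[7.9,-4.7,-3.7],0],[[-34,-23,-10],[7.9,-4.7,-3.7],0]]'

```text
clock: 3.15
ee_pos: [0.4784, -0.1576, 0.3554]
tool_rot: [-2.906, 0.788, -3.13]
force: [0.0, 1.0, 0.0]
opening: 0.0006
gripper_force: 0.0
```

Run:
```python
from nxt import *
q0=np.array(D[-1][0])
rows([FK(q0+(GOAL-q0)*u) for u in np.linspace(0,1,17)[4:13]])
s=bot.sense();q=s["qpos"]
print("jp");sim(q,[FK(q0+(GOAL-q0)*u) for u in np.linspace(0,1,9)[3:]])
print("jp2");sim(q,[FK(q+(GOAL-q)*u) for u in np.linspace(0,1,6)[1:]])
```

```text
3.15 p [ 0.48 -0.16  0.35] rot [-2.91  0.79 -3.13] F [0. 1. 0.] q [-1.09 -0.22  1.04  2.54  1.82  0.42 -0.17]
[[1.0, -1.2, 1.2], [-0.1, -0.1, 0.1]]
[[-2.6, -4.0, 5.0], [1.1, -0.5, -0.8]]
[[-4.3, -5.6, 10.6], [1.9, -0.7, -1.5]]
[[-4.1, -6.0, 18.1], [2.3, -0.6, -2.1]]
[[-2.0, -5.6, 27.1], [2.4, -0.3, -2.5]]
[[2.0, -4.3, 37.3], [2.2, 0.2, -2.7]]
[[7.7, -2.3, 48.3], [1.5, 0.9, -2.6]]
[[14.9, 0.4, 59.9], [0.5, 1.6, -2.3]]
[[23.4, 3.8, 71.3], [-0.8, 2.5, -1.6]]
jp
[ 0.49 -0.17  0.35] [-2.84  0.79 -3.09] err 0.0 q [-1.21 -0.21  1.17  2.54  1.92  0.46 -0.24]
[ 0.5  -0.17  0.34] [-2.82  0.78 -3.07] err 0.2 q [-0.86  0.03  1.02  2.54  2.61  0.27 -0.9 ]
[ 0.51 -0.17  0.32] [-2.84  0.76 -3.07] err 0.0 q [-0.55  0.11  0.77  2.54  2.95  0.28 -1.25]
[ 0.51 -0.17  0.29] [-2.9   0.74 -3.11] err 0.0 q [-0.31  0.18  0.55  2.54  3.18  0.31 -1.48]
[ 0.51 -0.17  0.26] [-3.01  0.72  3.12] err 0.0 q [-0.09  0.23  0.36  2.53  3.39  0.35 -1.68]
[ 0.51 -0.16  0.23] [3.14 0.7  3.04] err 0.0 q [ 0.1   0.29  0.2   2.53  3.58  0.4  -1.87]
jp2
[ 0.5  -0.17  0.38] [-2.78  0.86 -3.05] err 0.0 q [-1.12 -0.23  1.    2.54  1.91  0.54 -0.24]
[ 0.51 -0.17  0.38] [-2.72  0.87 -2.99] err 0.0 q [-1.31 -0.22  1.2   2.54  2.02  0.58 -0.31]
[ 0.52 -0.16  0.34] [-2.78  0.83 -3.01] err 16.6 q [-1.49 -0.35  1.29  2.54  1.87  0.68 -0.15]
[ 0.52 -0.16  0.29] [-2.93  0.77 -3.11] err 53.9 q [-1.44 -0.35  1.29  2.53  1.76  0.55 -0.07]
[ 0.51 -0.16  0.23] [3.14 0.7  3.04] err 87.9 q [-1.39 -0.35  1.29  2.55  1.66  0.44 -0.05]
```

Run:
```python
from nxt import *
import io,contextlib
q=bot.sense()["qpos"];out=[]
for q2 in(-.2,0.,.2):
  for q4 in(2.0,2.2,2.35):
    for q5 in(1.6,2.3,3.0):
      v=np.array([.3,q2,0,q4,q5,.3,1.65-q5]);P,R=FK(v)
      if P[0]>.56: continue
      with contextlib.redirect_stdout(io.StringIO()):
        a1=sim(q,[(P,R)]);b=sim(a1,[FK(GOAL)])
      out.append((np.linalg.norm(FK(b)[0]-FK(GOAL)[0])*1e3,v,P,a1,b))
for o in sorted(out,key=lambda o:o[0])[:8]: print(round(o[0],1),*o[1:])
```

```text
0.0 [0.3  0.   0.   2.2  1.6  0.3  0.05] [ 0.54 -0.33  0.49] [-0.89 -0.13  1.12  2.24  1.6   0.43  0.1 ] [ 0.24  0.28  0.02  2.52  3.44  0.37 -1.74]
0.0 [0.3  0.   0.   2.35 1.6  0.3  0.05] [ 0.47 -0.31  0.4 ] [-0.89 -0.13  1.11  2.39  1.58  0.44  0.11] [ 0.31  0.28 -0.07  2.52  3.35  0.36 -1.65]
0.0 [0.3  0.2  0.   2.35 1.6  0.3  0.05] [ 0.48 -0.31  0.29] [-0.25  0.24  0.69  2.38  1.89  0.11 -0.23] [ 0.72  0.32 -0.59  2.49  2.82  0.34 -1.12]
87.9 [ 0.3   0.2   0.    2.35  2.3   0.3  -0.65] [ 0.54 -0.3   0.32] [-1.27 -0.35  1.29  2.4   1.6   0.64  0.12] [-1.39 -0.35  1.29  2.55  1.66  0.44 -0.05]
87.9 [ 0.3  -0.2   0.    2.35  1.6   0.3   0.05] [ 0.44 -0.3   0.5 ] [-0.55 -0.35  0.58  2.37  1.52  0.66  0.14] [-1.39 -0.35  1.29  2.55  1.66  0.44 -0.05]
87.9 [ 0.3  -0.2   0.    2.2   1.6   0.3   0.05] [ 0.49 -0.31  0.6 ] [-0.58 -0.35  0.59  2.22  1.57  0.67  0.14] [-1.39 -0.35  1.29  2.55  1.66  0.44 -0.05]
87.9 [ 0.3  -0.2   0.    2.35  2.3   0.3  -0.65] [ 0.48 -0.28  0.56] [-0.55 -0.35  0.58  2.37  1.85  0.6  -0.16] [-1.39 -0.35  1.29  2.55  1.66  0.44 -0.05]
87.9 [ 0.3  -0.2   0.    2.35  3.    0.3  -1.35] [ 0.51 -0.23  0.58] [-0.56 -0.35  0.58  2.37  2.16  0.47 -0.45] [-1.39 -0.35  1.29  2.55  1.66  0.44 -0.05]
```

```bash
cat >> nxt.py <<'E'
def clear(p,R):
    # max shelf-x (m, lip front at -.021) of hand points that are above z=.04 rel. lamp
    g=np.array([[x,y,z] for X_,Y_,Z_ in((.0375,.094,(-.076,-.2)),(.0075,.018,(.008,-.02,-.05,-.076))) for x in(-X_,X_) for y in np.linspace(-Y_,Y_,5) for z in Z_])
    L=(R.apply(g)+p-F)@S; h=L[L[:,2]>.04]; return round(h[:,0].max(),3), round((R.apply(g)+p)[:,2].min(),3)
E
python3 - <<'E'
from nxt import *
V=FK(np.array([.3,.2,0,2.35,1.6,.3,.05]));Gp=FK(GOAL)
s=bot.sense();q=s["qpos"];C=FK(q);st=[]
for A,B,m in((C,V,8),(V,Gp,12)):
    rv=(A[1].inv()*B[1]).as_rotvec()
    st+=[(A[0]+u*(B[0]-A[0]),A[1]*Ro.from_rotvec(u*rv)) for u in np.arange(1,m+1)/m]
for p in st: print(clear(*p),end=" ")
print();sim(q,st);rows(st[:8])
E
```

```text
(np.float64(-0.082), np.float64(0.333)) (np.float64(-0.079), np.float64(0.325)) (np.float64(-0.076), np.float64(0.316)) (np.float64(-0.073), np.float64(0.308)) (np.float64(-0.07), np.float64(0.3)) (np.float64(-0.067), np.float64(0.291)) (np.float64(-0.062), np.float64(0.283)) (np.float64(-0.054), np.float64(0.274)) (np.float64(-0.056), np.float64(0.27)) (np.float64(-0.058), np.float64(0.266)) (np.float64(-0.059), np.float64(0.261)) (np.float64(-0.058), np.float64(0.257)) (np.float64(-0.057), np.float64(0.253)) (np.float64(-0.056), np.float64(0.248)) (np.float64(-0.055), np.float64(0.244)) (np.float64(-0.054), np.float64(0.24)) (np.float64(-0.053), np.float64(0.236)) (np.float64(-0.052), np.float64(0.231)) (np.float64(-0.069), np.float64(0.227)) (np.float64(-0.068), np.float64(0.223)) 
[ 0.48 -0.18  0.35] [-2.89  0.76  3.13] err 0.0 q [-1.12 -0.18  1.14  2.53  1.84  0.38 -0.17]
[ 0.48 -0.2   0.34] [-2.88  0.73  3.1 ] err 0.1 q [-1.17 -0.12  1.29  2.51  1.9   0.31 -0.21]
[ 0.48 -0.22  0.33] [-2.87  0.71  3.07] err 0.1 q [-0.83  0.05  1.13  2.49  2.41  0.15 -0.71]
[ 0.48 -0.23  0.32] [-
[... 1302 characters left out ...]
0.19  0.24] [-3.08  0.67  3.02] err 0.0 q [ 0.64  0.28 -0.47  2.47  2.73  0.29 -1.04]
[ 0.51 -0.17  0.24] [-3.11  0.68  3.03] err 0.0 q [ 0.68  0.3  -0.53  2.48  2.78  0.31 -1.09]
[ 0.51 -0.16  0.23] [3.14 0.7  3.04] err 0.0 q [ 0.72  0.32 -0.59  2.49  2.82  0.34 -1.12]
3.15 p [ 0.48 -0.16  0.35] rot [-2.91  0.79 -3.13] F [0. 1. 0.] q [-1.09 -0.22  1.04  2.54  1.82  0.42 -0.17]
[[5.5, -17.5, 10.5], [1.8, 1.8, 0.7]]
[[11.0, -34.9, 20.9], [3.7, 3.6, 1.5]]
[[16.5, -52.2, 31.4], [5.5, 5.5, 2.2]]
[[22.0, -69.6, 41.9], [7.3, 7.3, 2.9]]
[[27.5, -86.9, 52.3], [9.1, 9.1, 3.7]]
[[33.0, -104.3, 62.8], [10.9, 10.9, 4.4]]
[[38.5, -121.6, 73.2], [12.7, 12.7, 5.1]]
[[44.0, -138.9, 83.7], [14.5, 14.5, 5.9]]
```

Request:
send_rows --series '[[[5.5,-17.5,10.5],[1.8,1.8,0.7],0],[[11,-35,21],[3.7,3.6,1.5],0],[[16.5,-52,31.5],[5.5,5.5,2.2],0],[[22,-70,42],[7.3,7.3,2.9],0],[[22,-70,42],[7.3,7.3,2.9],0]]'

```text
clock: 3.65
ee_pos: [0.4847, -0.228, 0.3299]
tool_rot: [-2.854, 0.701, 3.057]
force: [0.4, 1.2, 1.0]
opening: 0.0002
gripper_force: 0.0
```

Run:
```python
from nxt import *
V=FK(np.array([.3,.2,0,2.35,1.6,.3,.05]));Gp=FK(GOAL)
C=FK(bot.sense()["qpos"]);st=[]
for A,B,m in((C,V,5),(V,Gp,6)):
    rv=(A[1].inv()*B[1]).as_rotvec()
    st+=[(A[0]+u*(B[0]-A[0]),A[1]*Ro.from_rotvec(u*rv)) for u in np.arange(1,m+1)/m]
s=rows(st[:5]);sim(s["qpos"],st)
```

```text
3.65 p [ 0.48 -0.23  0.33] rot [-2.85  0.7   3.06] F [0.4 1.2 1. ] q [-0.7   0.08  1.01  2.48  2.44  0.14 -0.74]
[[3.8, -14.3, 11.5], [1.6, 1.7, 0.6]]
[[8.1, -28.4, 22.9], [3.2, 3.5, 1.3]]
[[12.5, -42.5, 34.3], [4.7, 5.2, 1.9]]
[[16.8, -56.6, 45.7], [6.3, 6.9, 2.5]]
[[21.1, -70.7, 57.1], [7.9, 8.7, 3.2]]
[ 0.48 -0.25  0.32] [-2.84  0.68  3.03] err 0.0 q [-0.59  0.12  0.94  2.46  2.47  0.12 -0.78]
[ 0.48 -0.26  0.31] [-2.83  0.65  3.01] err 0.0 q [-0.49  0.15  0.87  2.44  2.42  0.11 -0.74]
[ 0.48 -0.28  0.31] [-2.82  0.62  2.98] err 0.1 q [-0.39  0.18  0.78  2.42  2.23  0.11 -0.55]
[ 0.48 -0.3   0.3 ] [-2.8   0.6   2.96] err 0.0 q [-0.31  0.21  0.73  2.4   2.06  0.11 -0.38]
[ 0.48 -0.31  0.29] [-2.79  0.57  2.93] err 0.0 q [-0.25  0.24  0.69  2.38  1.89  0.11 -0.23]
[ 0.49 -0.29  0.28] [-2.85  0.59  2.95] err 0.0 q [-0.05  0.21  0.42  2.4   2.07  0.14 -0.41]
[ 0.49 -0.26  0.27] [-2.91  0.61  2.97] err 0.0 q [ 0.16  0.21  0.15  2.42  2.27  0.17 -0.61]
[ 0.5  -0.24  0.26] [-2.97  0.63  2.99] err 0.0 q [ 0.36  0.22 -0.1   2.44  2.45  0.2  -0.79]
[ 0.5  -0.21  0.25] [-3.02  0.65  3.01] err 0.0 q [ 0.52  0.24 -0.3   2.45  2.61  0.24 -0.94]
[ 0.51 -0.19  0.24] [-3.08  0.67  3.02] err 0.0 q [ 0.64  0.28 -0.47  2.47  2.73  0.29 -1.04]
[ 0.51 -0.16  0.23] [3.14 0.7  3.04] err 0.0 q [ 0.72  0.32 -0.59  2.49  2.82  0.34 -1.12]
```

Run:
```python
from nxt import *
s=bot.sense();A=FK(s["qpos"]);nn,aa,RR,c=frame(40)
for B in((c-.012*nn-.06*aa,RR),):
    rv=(A[1].inv()*B[1]).as_rotvec()
    st=[(A[0]+u*(B[0]-A[0]),A[1]*Ro.from_rotvec(u*rv)) for u in np.arange(1,9)/8]
    st+=[(c-.012*nn,RR),(c,RR),(c+[0,0,.011],RR)]
    rows(st[:8]);sim(s["qpos"],st);print([clear(*p)[0] for p in st])
```

```text
3.65 p [ 0.48 -0.23  0.33] rot [-2.85  0.7   3.06] F [0.4 1.2 1. ] q [-0.7   0.08  1.01  2.48  2.44  0.14 -0.74]
[[4.9, 11.8, 8.1], [-2.0, 0.0, 0.1]]
[[10.4, 23.8, 16.1], [-4.0, 0.1, 0.1]]
[[15.9, 35.7, 24.2], [-6.0, 0.1, 0.2]]
[[21.4, 47.7, 32.2], [-8.0, 0.1, 0.2]]
[[27.0, 59.7, 40.2], [-10.0, 0.2, 0.3]]
[[32.5, 71.6, 48.2], [-12.0, 0.2, 0.4]]
[[38.0, 83.6, 56.3], [-14.0, 0.2, 0.4]]
[[43.5, 95.6, 64.3], [-16.0, 0.2, 0.5]]
[ 0.49 -0.22  0.32] [-2.89  0.7   3.06] err 0.1 q [-0.44  0.09  0.73  2.48  2.65  0.15 -0.97]
[ 0.49 -0.21  0.31] [-2.93  0.7   3.05] err 0.0 q [-0.23  0.11  0.51  2.49  2.83  0.17 -1.16]
[ 0.5  -0.2   0.29] [-2.96  0.7   3.05] err 0.0 q [-0.08  0.14  0.34  2.49  2.98  0.2  -1.31]
[ 0.5  -0.19  0.28] [-3.    0.7   3.05] err 0.0 q [ 0.04  0.16  0.22  2.5   3.1   0.22 -1.42]
[ 0.5  -0.18  0.27] [-3.03  0.7   3.05] err 0.0 q [ 0.13  0.19  0.12  2.5   3.19  0.26 -1.51]
[ 0.51 -0.17  0.26] [-3.07  0.7   3.05] err 0.0 q [ 0.2   0.22  0.04  2.51  3.26  0.29 -1.58]
[ 0.51 -0.17  0.25] [-3.11  0.7   3.05] err 0.0 q [ 0.25  0.25 -0.01  2.51  3.32  0.33 -1.63]
[ 0.51 -0.16  0.23] [-3.14  0.7   3.05] err 0.0 q [ 0.3   0.28 -0.06  2.52  3.37  0.36 -1.66]
[ 0.55 -0.16  0.19] [-3.14  0.7   3.05] err 0.0 q [ 0.25  0.42 -0.02  2.5   3.32  0.48 -1.62]
[ 0.56 -0.16  0.2 ] [-3.14  0.7   3.05] err 0.0 q [ 0.25  0.41 -0.03  2.47  3.32  0.44 -1.63]
[ 0.56 -0.16  0.21] [-3.14  0.7   3.05] err 0.0 q [ 0.26  0.39 -0.03  2.46  3.33  0.4  -1.64]
[np.float64(-0.067), np.float64(-0.065), np.float64(-0.062), np.float64(-0.06), np.float64(-0.057), np.float64(-0.055), np.float64(-0.052), np.float64(-0.068), np.float64(-0.042), np.float64(-0.033), np.float64(-0.033)]
```

Straight to the goal then; the simulation shows a clean path.

Request:
send_rows --series '[[[5,12,8],[-2,0,0],0],[[10.5,24,16],[-4,0,0],0],[[21.5,48,32],[-8,0,0.2],0],[[32.5,72,48],[-12,0.2,0.4],0],[[43.5,95.5,64.5],[-16,0.2,0.5],0]]'

```text
clock: 4.15
ee_pos: [0.503, -0.1985, 0.2783]
tool_rot: [-2.98, 0.699, 3.073]
force: [1.1, 0.1, 0.1]
opening: 0.0008
gripper_force: 0.0
```

Request:
send_rows --series '[[[0,0,0],[0,0,0],0]]'

```text
clock: 4.25
ee_pos: [0.5016, -0.201, 0.2773]
tool_rot: [-2.98, 0.697, 3.069]
force: [-0.6, -0.4, 0.4]
opening: 0.0004
gripper_force: 0.0
```

Run:
```python
from nxt import *
nn,aa,RR,c=frame(40)
s=rows([(c-.012*nn-.06*aa,RR),(c-.012*nn,RR),(c,RR),(c+[0,0,.01],RR)])
```

```text
4.25 p [ 0.5  -0.2   0.28] rot [-2.98  0.7   3.07] F [-0.6 -0.4  0.4] q [ 0.09  0.18  0.19  2.49  3.12  0.24 -1.41]
[[20.1, 50.8, 31.8], [-8.4, 0.0, 1.0]]
[[20.0, 59.6, 91.2], [-8.4, 0.0, 1.0]]
[[8.0, 59.4, 91.2], [-8.4, 0.0, 1.0]]
[[1.6, 58.1, 83.6], [-8.4, 0.0, 1.0]]
```

Request:
send_rows --series '[[[5,13,8],[-2,0,0.2],0],[[10,26,16],[-4,0,0.5],0],[[15,38,24],[-6.4,0,0.8],0],[[20,51,32],[-8.4,0,1],0],[[20,51,32],[-8.4,0,1],0]]'

```text
clock: 4.75
ee_pos: [0.5163, -0.1552, 0.2351]
tool_rot: [-3.136, 0.7, 3.052]
force: [0.0, 0.0, -0.1]
opening: 0.0005
gripper_force: 0.0
```

Run:
```python
from nxt import *
nn,aa,RR,c=frame(40)
s=rows([(c-.012*nn-.06*aa,RR),(c-.012*nn,RR),(c,RR),(c+[0,0,.01],RR)])
w=bot.snapshot("wrist");M=w["tool_from_camera"];R=Ro.from_euler("xyz",s["tool_rot"]).as_matrix()
m=mask(w,"g");v,u=np.nonzero(m&(w["depth"]>0));q=cv2.undistortPoints(np.c_[u,v].astype(float)[:,None],w["K"],w["D"])[:,0]
P=np.c_[q,np.ones(len(q))]*w["depth"][v,u][:,None]
L=((P@M[:3,:3].T+M[:3,3])@R.T+s["ee_pos"]-F)@S
b=L[(L[:,2]<.035)&(abs(L[:,1])<.05)];np.set_printoptions(precision=4,suppress=True)
print(len(b),np.percentile(b,[1,50,99],axis=0))
# circle fit in xz
f=least_squares(lambda t:np.hypot(b[:,0]-t[0],b[:,2]-t[1])-.013,[0,.013],loss="soft_l1",f_scale=.001);print("bar centre (expect 0,.013)",f.x,np.median(abs(f.fun)))
cv2.imwrite("pics/w4.png",w["color"][:,:,::-1])
```

```text
4.75 p [ 0.52 -0.15  0.23] rot [-3.14  0.7   3.05] F [ 0.   0.  -0.1] q [ 0.3   0.28 -0.07  2.52  3.36  0.36 -1.65]
[[1.7, -1.7, -0.0], [-0.1, 0.1, 0.3]]
[[1.8, -1.7, 60.0], [-0.1, 0.1, 0.3]]
[[-10.2, -1.7, 60.0], [-0.1, 0.1, 0.3]]
[[-16.6, -1.8, 52.4], [-0.1, 0.1, 0.3]]
6 [[-0.0138 -0.0268  0.0126]
 [-0.0128 -0.0265  0.013 ]
 [-0.0122 -0.0259  0.0151]]
bar centre (expect 0,.013) [-0.0022  0.0209] 0.0002910068451731163
```

View pics/w4.png

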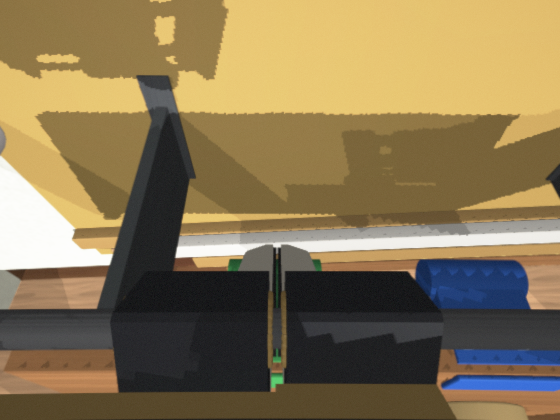

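Wrist view: the fingers (x≈275) are centred on the green bar, which shows from 229 to 321 behind them; blue is well clear at 470. Now sliding in under the lip.

Request:
send_rows --series '[[[2,-1.5,15],[0,0,0.3],0],[[2,-1.5,30],[0,0,0.3],0],[[2,-1.5,45],[0,0,0.3],0],[[2,-1.5,60],[0,0,0.3],0],[[2,-1.5,60],[0,0,0.3],0]]'

```text
clock: 5.3
ee_pos: [0.5544, -0.1603, 0.1887]
tool_rot: [-3.138, 0.702, 3.048]
force: [-0.4, 0.2, 0.1]
opening: 0.0002
gripper_force: 0.0
```

Run:
```python
from nxt import *
np.set_printoptions(precision=4,suppress=True)
nn,aa,RR,c=frame(40)
s=rows([(c-.012*nn,RR),(c,RR),(c+[0,0,.01],RR)])
print("up 10mm:",rel(s,s["ee_pos"]+[0,0,.01])[0], s["ee_pos"],s["torque"])
```

```text
5.3 p [ 0.554 -0.16   0.189] rot [-3.138  0.702  3.048] F [-0.4  0.2  0.1] q [ 0.2556  0.4246 -0.0285  2.4924  3.3058  0.4783 -1.6055]
[[1.3, -0.3, -0.2], [-0.1, 0.2, 0.1]]
[[-10.7, -0.4, -0.2], [-0.1, 0.2, 0.1]]
[[-17.1, -0.4, -7.8], [-0.1, 0.2, 0.1]]
up 10mm: [-6.5 -0.  -7.6] [ 0.5544 -0.1603  0.1887] [ 0.0909  0.6765 -0.0498]
```

Request:
send_rows --series '[[[-5,0,3],[0,0,0],0],[[-10,0,6],[0,0,0],0],[[-10,0,6],[0,0,0],0]]'

```text
clock: 5.6
ee_pos: [0.5649, -0.1612, 0.1918]
tool_rot: [-3.141, 0.703, 3.046]
force: [-0.9, 0.3, -2.7]
opening: 0.0004
gripper_force: 0.8
```

Request:
send_rows --series '[[[-1.3,0,-1.5],[0,0,0],0],[[-2.6,0,-3],[0,0,0],0],[[-2.6,0,-3],[0,0,0],0]]'

```text
clock: 5.9
ee_pos: [0.5647, -0.1612, 0.1955]
tool_rot: [3.141, 0.704, 3.045]
force: [-2.4, 0.3, -0.1]
opening: 0.0006
gripper_force: 0.8
```

Request:
send_rows --series '[[[-1.3,0,-1.5],[0,0,0],0],[[-2.6,0,-3],[0,0,0],0],[[-2.6,0,-3],[0,0,0],0]]'

```text
clock: 6.2
ee_pos: [0.5648, -0.1612, 0.1992]
tool_rot: [3.141, 0.703, 3.045]
force: [-3.0, 0.3, 0.2]
opening: 0.0006
gripper_force: 1.2
```

Request:
send_rows --series '[[[-1.3,0,-1.5],[0,0,0],0],[[-2.6,0,-3],[0,0,0],0],[[-2.6,0,-3],[0,0,0],0],[[-2.6,0,-3],[0,0,0],0]]'

```text
clock: 6.6
ee_pos: [0.5639, -0.161, 0.2023]
tool_rot: [3.141, 0.701, 3.045]
force: [-4.5, 0.3, -6.0]
opening: 0.0006
gripper_force: 3.8
```

Run:
```python
from nxt import *
import pickle
nn,aa,RR,c=frame(40)
s=rows([(c,RR)]);d=bot.snapshot("side");d0=pickle.load(open("a.pkl","rb"))["side"]
A=[cv2.resize(x["color"][220:370,250:400],(400,400),interpolation=cv2.INTER_NEAREST)[:,:,::-1] for x in(d0,d)]
cv2.imwrite("pics/s5.png",cv2.hconcat(A))
```

```text
6.6 p [ 0.56 -0.16  0.2 ] rot [3.14 0.7  3.04] F [-4.5  0.3 -6. ] q [ 0.26  0.4  -0.04  2.46  3.32  0.42 -1.62]
[[5.3, -0.6, 4.0], [0.0, 0.2, -0.0]]
```

View pics/s5.png

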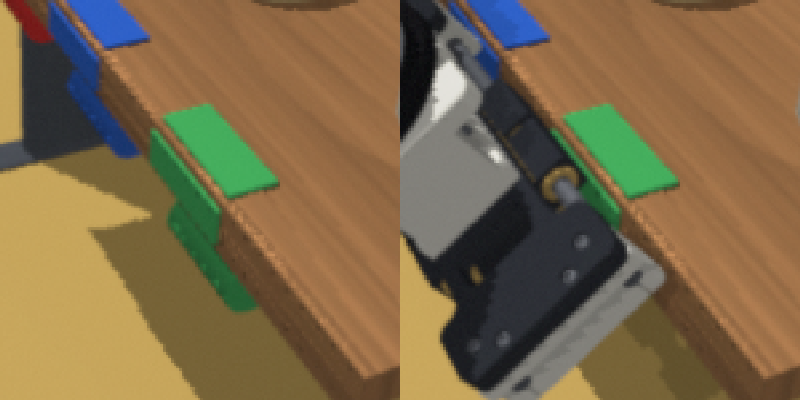

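Side view, before on the left and now on the right: the fingers are under the lip beneath the green plate at (620,150), and the bar is hidden by the hand. The downward force has started to rise, so I'll continue in small steps.

Request:
send_rows --series '[[[-0.7,0,-0.8],[0,0,0],0],[[-1.3,0,-1.5],[0,0,0],0],[[-1.3,0,-1.5],[0,0,0],0],[[-1.3,0,-1.5],[0,0,0],0]]'

```text
clock: 7.05
ee_pos: [0.5632, -0.1609, 0.2034]
tool_rot: [3.141, 0.698, 3.045]
force: [-5.6, -0.3, -17.3]
opening: 0.0002
gripper_force: 7.6
```

Request:
send_rows --series '[[[-0.7,0,-0.8],[0,0,0],0],[[-1.3,0,-1.5],[0,0,0],0],[[-1.3,0,-1.5],[0,0,0],0],[[-1.3,0,-1.5],[0,0,0],0]]'

```text
clock: 7.45
ee_pos: [0.5622, -0.1607, 0.2046]
tool_rot: [3.141, 0.696, 3.045]
force: [-7.4, 0.3, -21.0]
opening: 0.0005
gripper_force: 9.3
```

Request:
send_rows --series '[[[2.6,0,3],[0,0,0],0],[[5.2,0,6],[0,0,0],0],[[10,0,6],[0,0,0],0],[[15,0,6],[0,0,0],0],[[15,0,0],[0,0,0],0]]'

```text
clock: 7.95
ee_pos: [0.5552, -0.16, 0.1983]
tool_rot: [3.141, 0.707, 3.046]
force: [-0.8, -1.1, 0.9]
opening: 0.0002
gripper_force: 0.0
```

Request:
send_rows --series '[[[0,0,-15],[0,0,0],0],[[0,0,-30],[0,0,0],0],[[0,0,-45],[0,0,0],0],[[0,0,-58],[0,0,0],0],[[0,0,-58],[0,0,0],0]]'

```text
clock: 8.45
ee_pos: [0.5166, -0.1568, 0.244]
tool_rot: [-3.141, 0.708, 3.046]
force: [0.3, -0.1, -0.6]
opening: 0.0008
gripper_force: 0.0
```

Run:
```python
from nxt import *
s=rows([]);A=FK(s["qpos"])
# retreat options: sideways along -y (shelf) to reveal the bars to the side camera
p=A[0]+S@[-.03,.17,.03];q=sim(s["qpos"],[(A[0]+S@[-.01,.05,.02],A[1]),(p,A[1])]);print(rel(s,p))
p=A[0]+S@[-.02,-.15,.05];q=sim(s["qpos"],[(p,A[1])]);print(rel(s,p))
```

```text
8.45 p [ 0.52 -0.16  0.24] rot [-3.14  0.71  3.05] F [ 0.3 -0.1 -0.6] q [ 0.32  0.26 -0.08  2.51  3.37  0.34 -1.67]
[ 0.51 -0.11  0.26] [-3.14  0.71  3.05] err 0.0 q [ 0.1   0.19  0.    2.53  3.15  0.28 -1.58]
[0.5  0.01 0.27] [-3.14  0.71  3.05] err 0.0 q [-0.52  0.14  0.24  2.56  2.36  0.31 -1.12]
(array([  2.1, 168.4, -42.2]), array([0., 0., 0.]))
[ 0.48 -0.31  0.29] [-3.14  0.71  3.05] err 3.6 q [ 1.31  0.31 -0.81  2.32  4.19  0.11 -2.14]
(array([ -18.5, -151.6,  -50.8]), array([0., 0., 0.]))
```

Request:
send_rows --series '[[[-1,10,-18],[0,0,0],0],[[-4,30,-36],[0,0,0],0],[[-4,60,-36],[0,0,0],0],[[-4,85,-36],[0,0,0],0],[[-4,110,-36],[0,0,0],0]]'

```text
clock: 8.95
ee_pos: [0.5077, -0.0443, 0.2725]
tool_rot: [3.141, 0.706, 3.045]
force: [0.2, 0.3, -0.4]
opening: 0.0006
gripper_force: 0.0
```

Run:
```python
from nxt import *
import pickle
np.set_printoptions(precision=4,suppress=True)
s=rows([]);d=bot.snapshot("side");w=bot.snapshot("wrist");d0=pickle.load(open("a.pkl","rb"))["side"]
A=[cv2.resize(x["color"][200:350,240:390],(400,400),interpolation=cv2.INTER_NEAREST)[:,:,::-1] for x in(d0,d)]
cv2.imwrite("pics/s6.png",cv2.hconcat(A));cv2.imwrite("pics/w6.png",w["color"][:,:,::-1])
for x in(d0,d):
  for k in "gb":
    m=mask(x,k);v,u=np.nonzero(m);i=(u>260)&(u<360)&(v>200)&(v<350);b=v[i].argmax();print(k,"lowest px",u[i][b],v[i][b])
M=w["tool_from_camera"];R=Ro.from_euler("xyz",s["tool_rot"]).as_matrix()
for k,y0 in(("g",0),("b",.12),("r",.24)):
  m=mask(w,k);v,u=np.nonzero(m&(w["depth"]>0))
  q=cv2.undistortPoints(np.c_[u,v].astype(float)[:,None],w["K"],w["D"])[:,0]
  P=np.c_[q,np.ones(len(q))]*w["depth"][v,u][:,None];L=((P@M[:3,:3].T+M[:3,3])@R.T+s["ee_pos"]-F)@S
  b=L[(L[:,2]<.042)&(L[:,0]>-.018)&(L[:,0]<.02)&(abs(L[:,1]-y0)<.04)]
  if len(b)>20: print(k,len(b),np.percentile(b,[1,50,99],axis=0)[:,[0,2]].ravel(),least_squares(lambda t:np.hypot(b[:,0]-t[0],b[:,2]-t[1])-.013,[0,.015],loss="soft_l1",f_scale=.001).x)
```

```text
8.95 p [ 0.508 -0.044  0.273] rot [3.141 0.706 3.045] F [ 0.2  0.3 -0.4] q [-0.2379  0.1503  0.1484  2.5486  2.7437  0.2716 -1.3442]
g lowest px 331 325
b lowest px 295 277
g lowest px 330 299
b lowest px 294 277
g 1281 [-0.0149  0.0224 -0.013   0.0283 -0.0095  0.0334] [-0.0008  0.0243]
b 1610 [-0.0137  0.0099 -0.0118  0.0184 -0.0045  0.0328] [0.0004 0.0149]
r 600 [-0.0126  0.0121 -0.0104  0.0176 -0.0034  0.0266] [0.0015 0.0144]
```

View pics/s6.png

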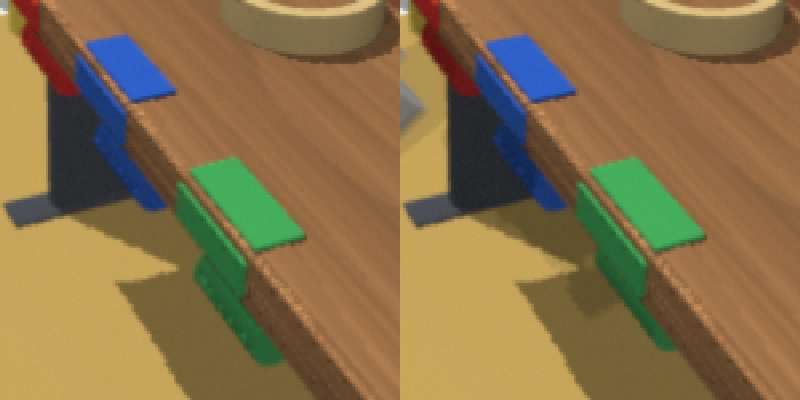

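View pics/w6.png

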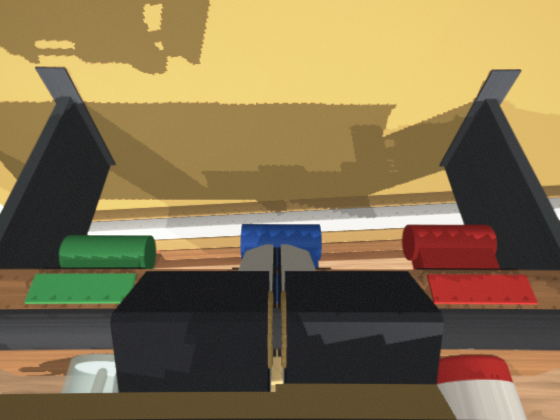

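The side view shows the green bar raised (lowest pixel row 325→299), with blue unchanged. In the wrist view green is at (108,252), blue (280,240) and red (450,245); depth puts green about 9.6 mm above the other two. The force climbed to 21 N at the stop, and the hand is now clear, so I'm handing in.

```bash
python3 -c "
from bench import bot
s=bot.sense();print(s['clock'],s['force'],abs(s['dq']).max());print(bot.job_done())"
```

```text
9.05 [0.56715227 0.39502632 0.06297069] 0.17852305458315396
the job is handed in; nothing more can be done
None
```

The green lamp switch is pushed up to its stop (about 9.6 mm above the other two, 21 N at the stop) and released, red and blue were left off, and I handed the job in at 9.05 s with the hand clear of everything; the arm was still moving slightly at that moment, and I did not see the picture frame light up.

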